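# Click the magenta filter into the strain viewer

## Task

The blue bead on the strain viewer's stage is ready to be checked under the magenta tint filter. With a fingertip, push the turret round by its coloured tabs, one after another as needed, until the magenta filter clicks in straight under the viewing tube, then take the hand away. Touch only the tabs: keep off the filter disc and the viewer's head, and leave the bead and everything else on the bench where it is.

Things in the scene. Friction and masses are not known exactly. Their poses are not given: they have to be found in the camera images.
- turret (a joint): Turret angle, rad, anticlockwise from above; 0 or any whole turn (6.283): magenta filter straight under the viewing tube. Turns endlessly either way and clicks every 72 deg (1.257 rad). A sprung ball holds each click: about 3 N at a tab frees it, and past half-way (36 deg) it pulls itself into the next click. Starts in any of the other four clicks.
- turret_axis (a point): Fixed point on the turret's upright axis, at mid-thickness, 150 mm above the bench; x axis level, towards the viewing tube and column. Five flat tabs stick out level from the turret's rim, 72 deg apart, to 114 mm from the axis, each 22 mm wide and 8 mm thick, on its filter's radius and of its colour; anticlockwise from above: magenta, yellow, green, blue, white.
- view_axis (a point): Fixed point on the viewer's line of sight, straight under the viewing tube, in the plane of the filters (150 mm above the bench), 57 mm from the turret's axis. The chosen filter's centre belongs here.
- magenta_filter (a point): Centre of the magenta filter (33 mm glass) in the turret; turns with it.
- magenta_tab (a point): Middle of the magenta tab's free part, 98 mm from the turret's axis, at mid-thickness; turns with the turret. Each tab is free from the rim (80 mm from the axis) to its end (114 mm); under it there is free space down to the lamp base (top 56 mm) or the low things on the bench.
- yellow_tab (a point): The same point of the yellow tab.
- green_tab (a point): The same point of the green tab.
- blue_tab (a point): The same point of the blue tab.
- white_tab (a point): The same point of the white tab.
- filters: The turret's dark level disc, 160 mm in diameter and 6 mm thick, with five round 33 mm glass filters at 57 mm from the axis; origin at its centre. Touch the tabs, not this.
- viewer_head: Fixed light grey head: arm 16 mm wide, top 192 mm above the bench, from the column over the turret to the hub housing (34 mm radius, with a steel barrel out to 62 mm from the turret's axis on the side away from the column; top 197 mm); black viewing tube 51 mm in diameter, top 249 mm above the bench. Origin on the tube's axis at the top of the arm.
- viewer: The strain viewer, a fixed bench instrument for looking at stress in glass beads; origin on the bench under the turret's axis, x towards the column. Light grey lamp base 240 x 160 x 56 mm from x = -55 to +185 mm, steel column (24 mm) at x = 152 mm, round lit stage (68 mm, top 62 mm above the bench) at x = 57 mm.
- bead: Blue glass bead with a pale band, 21 mm in diameter, 16 mm high, loose, lying on the lit stage under the viewing tube; origin at its underside.
- amber_jar: Loose amber jar, 64 mm in diameter, 115 mm high, beside the viewer; origin at its underside.
- bead_tray: Loose wooden tray of beads, 85 x 70 x 22 mm, beside the viewer; origin at its underside.
- tweezers: Loose steel tweezers, 136 mm long, 6 mm high, lying in front of the viewer; origin at the middle, x along them.
- paddle: Loose graphite paddle with wooden handle, 185 mm long, 20 mm high; origin near the middle, x towards the graphite.
- pliers: Loose pliers with red handles, 155 mm long, 12 mm high; origin at the pivot.
- tape: Loose roll of black tape, 68 mm in diameter, 18 mm high, beside the viewer; origin at its underside.
- rod_pot: Loose white pot of coloured glass rods, 72 mm in diameter, 100 mm high, rods up to 235 mm; origin at its underside.

How it is judged:
By the outcome, as a careful person would: the job done as asked, in the order asked, and still so for the second after the job is handed in, with the robot touching nothing.
It also fails if it takes over 58 s, if anything falls off the work surface, if the arm or the gripper's body presses on something with over 40 N, if the wrist force passes 120 N, or if a joint passes its speed limit or range.

## Robot

A 7-joint arm with a two-finger parallel gripper is mounted at the origin on the work surface. World frame = base frame: x ahead of the robot, y to its left, z up, the work surface at z = 0. Lengths are in m, angles in rad, forces in N, time in s.
With the tool pointing down it reaches from about 0.35 to 0.9 m from the base axis. Payload 8.1 kg.
Tool frame: the origin (TCP) lies at the very end of the fingers, on their centre line; the grasp point (between the pads) lies 19 mm behind it; z points along the fingers, y is the line along which they close (so a half turn about z gives the same grasp; the last joint's range is limited). The gripper opens to 92 mm and grips with 3 to 60 N. Pads are 19 mm wide; open, the fingers measure 130 mm over their backs; the gripper's body (75 mm by 190 mm) begins 47 mm behind the grasp point.
Start: joints at [1.044, 0.434, 0.025, 1.573, -0.012, 1.134, -0.075], TCP at [0.257, -0.57, 0.227] pointing down, gripper open.
Joint ranges: [-2.62, 2.62], [-0.44, 2.09], [-1.27, 1.32], [0.08, 2.57], [-1.32, 4.46], [0.12, 2], [-2.74, 2.74]. Speed limits (rad/s): [2.22, 2.22, 3.01, 3.01, 3.14, 3.14, 3.14].

## Interface

Orientations are given as a unit quaternion [w, x, y, z].
In Python, from workcell import env gives the robot as it stands. The module is installed in compiled form; this text tells all that it offers.
- The arm moves only by the tool arm_command, never from a script. Its argument "motion" is a list that holds one entry, the list of rows, each a list of 5 numbers: the finger opening in m, from 0 to 0.0918, then the shift along the tool's x, y, z in m, then the turn about the tool's z in degrees. In form: [[[claw, dx, dy, dz, spin], ...]]. A call has 1 to 20 rows; each row is the pose to reach, as a shift and turn from the pose commanded when the call began, along the tool's axes at that moment; what a row does not reach only later rows make up. A row lasts 1/10 s, in which the tool goes at most 50 mm and 8.59 degrees, less where a joint would pass 70% of its speed; a pose out of reach is approached as far as the arm can. A call with a gripper value outside its range is refused whole. The fingers move at their own pace and stop on an object; the grip force is fixed at half the most. Time passes only in rows, so rows that repeat a pose let the fingers close. It gives the time, the measured TCP pose, the force, the opening and the grip force at its end, in the units of the state.
- env.get_state(): the state, without advancing time (a new reading comes with each control period).
- env.read_camera(name): name is "side" or "top" or "wrist"; returns (picture, depth): 384x512x3 uint8, blue, green, red; 384x512 float32, m along the optical axis (not along the pixel's ray), 0 where there is no reading.
- env.camera_info(name): a dict with "camera_matrix" (3x3 intrinsics, pixels), "D" ([k1, k2, p1, p2, k3] as OpenCV has them; the pictures are not rectified), "world_to_cam" (4x4, takes a point from world to camera coordinates); the wrist camera has in their place "tool_from_camera" (4x4, takes a point from camera to tool coordinates, whose origin is the TCP and whose axes are the flange's). Camera axes: x right, y up, looking along -z (the intrinsics and any distortion apply to the point x, -y, -z); pixel columns grow to the right and rows downward; lengths in m; the calibration is good to about 2 mm. A picture is of the moment at which its call begins: read the wrist's pose just before it. camera_info takes no time and is no camera call.
- env.close_job(): hands the job in; it is judged then, once.
Trained networks look in the newest picture that a camera, given by its name, has taken for a name from the list of things; names that differ only in an ending like _2 or _b are one class to them, and where a whole thing is asked for, a point or a joint stands for the part that bears it (a point fixed in the world has none). Each returns a list of dicts, best first, with "conf" (0 to 1); they miss things now and then, are a little off and sometimes report something else, mostly with a low value. They report only what shows in the picture. A call takes as long as a camera call.
- env.regions_of(thing, camera): "region" (384x512 bool, what is visible of it) and "rect" ([left, top, right, bottom] in pixels, round what is visible of it).
The state is a dict: "clock": time; "joint_pos": joint angles; "qd": joint speeds; "joint_efforts": joint torques, N m; "tool_pos": TCP position; "orientation": TCP orientation; "wrist_force": force on the tool from outside, world axes, zero at the start; "moment": the same for the moment, N m; "finger_gap": opening from 0.0 (shut) to 1.0 (fully open); "grasp_force": force on a finger pad.
Only numpy, scipy, OpenCV 4.12 (cv2) and the standard library are available. Lean on these libraries where they do the work, as an engineer would, in place of code of your own. Each camera call takes 0.05 s, during which the arm holds its last target. There are 200 camera calls.

## Working session

There is one attempt and no reset: what is moved stays moved. The work goes in short steps, Python scripts to look and compute and a tool call to move; the robot and the scene stay as the last step left them, time stands still between calls to the robot, and variables do not carry over. Pictures are saved under pics/ and viewed, at most 10 in all, crops included, and the job is handed in when it is done.

Besides the shell and the picture viewer there is one more tool, called after "Request:" as a command line: name --argument value ..., lists and objects as JSON in quotes. arm_command: Moves the arm, as the interface text tells. Its arguments: {"type":"object","properties":{"motion":{"type":"array"}},"required":["motion"]}

```bash
mkdir -p pics
python3 - <<'E'
from workcell import env
import cv2,numpy as np
ims=[]
for c in ("side","top"):
    p,d=env.read_camera(c); np.save(f"{c}_d.npy",d); cv2.imwrite(f"pics/{c}0.png",p)
    i=env.camera_info(c); print(c,np.round(i["camera_matrix"],1).tolist(),np.round(i["D"],3),np.round(i["world_to_cam"],3).tolist())
s=env.get_state(); print({k:np.round(v,3).tolist() for k,v in s.items()})
E
```

```text
side [[375.6, 0.0, 258.0], [0.0, 375.6, 193.8], [0.0, 0.0, 1.0]] [0.024 0.    0.    0.    0.   ] [[-0.736, -0.677, 0.002, 0.433], [0.432, -0.468, 0.771, -0.33], [-0.521, 0.568, 0.637, -0.832], [0.0, 0.0, 0.0, 1.0]]
top [[346.7, 0.0, 254.9], [0.0, 346.7, 186.8], [0.0, 0.0, 1.0]] [0.007 0.    0.    0.    0.   ] [[0.029, -1.0, -0.0, 0.045], [0.987, 0.029, 0.157, -0.552], [-0.157, -0.005, 0.988, -1.012], [0.0, 0.0, 0.0, 1.0]]
{'clock': 0.1, 'joint_pos': [1.044, 0.435, 0.025, 1.574, -0.012, 1.134, -0.075], 'qd': [0.0, -0.002, 0.001, -0.002, 0.001, 0.002, -0.0], 'joint_efforts': [0.003, -66.913, 0.988, -31.515, -0.061, 0.037, -0.0], 'tool_pos': [0.257, -0.569, 0.226], 'orientation': [-0.001, 0.978, 0.21, -0.0], 'wrist_force': [0.036, 0.333, 0.819], 'moment': [-0.029, 0.057, -0.017], 'grasp_force': 0.0, 'finger_gap': 1.001}
```

View pics/top0.png

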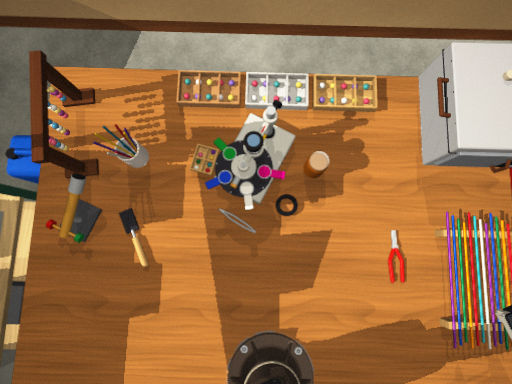

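View pics/side0.png

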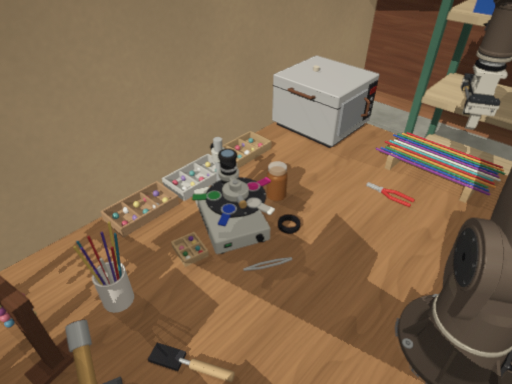

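```bash
cat > h.py <<'E'
from workcell import env
import cv2,numpy as np
def ray_at_z(cam,uv,z):
    i=env.camera_info(cam); W=np.array(i["world_to_cam"])
    n=cv2.undistortPoints(np.array(uv,float).reshape(-1,1,2),np.array(i["camera_matrix"]),np.array(i["D"])).reshape(-1,2)
    d=np.c_[n[:,0],-n[:,1],-np.ones(len(n))]@W[:3,:3]; o=-W[:3,:3].T@W[:3,3]
    return o+d*((z-o[2])/d[:,2])[:,None]
E
python3 - <<'E'
from h import *
for c in ("top","side"):
    env.read_camera(c)
    for t in ("magenta_tab","yellow_tab","green_tab","blue_tab","white_tab","amber_jar","bead_tray","rod_pot","viewer_head","filters"):
        for r in env.regions_of(t,c)[:1]:
            m=r["region"]; v,u=np.nonzero(m); p=ray_at_z(c,[[u.mean(),v.mean()]],.154)[0]
            print(c,t,round(r["conf"],2),[int(x) for x in r["rect"]],len(u),(round(u.mean(),1),round(v.mean(),1)),np.round(p,3))
E
```

```text
top yellow_tab 0.86 [202, 135, 285, 209] 2252 (np.float64(241.6), np.float64(171.8)) [0.574 0.098 0.154]
top green_tab 0.79 [205, 140, 285, 208] 2103 (np.float64(241.5), np.float64(171.7)) [0.574 0.099 0.154]
top blue_tab 0.85 [203, 138, 283, 208] 2150 (np.float64(241.1), np.float64(171.7)) [0.574 0.099 0.154]
top white_tab 0.86 [204, 134, 286, 210] 2094 (np.float64(241.5), np.float64(171.8)) [0.574 0.098 0.154]
top amber_jar 0.82 [305, 151, 331, 174] 546 (np.float64(315.6), np.float64(163.7)) [ 0.602 -0.105  0.154]
top bead_tray 0.62 [185, 144, 217, 177] 645 (np.float64(204.2), np.float64(159.3)) [0.606 0.203 0.154]
top rod_pot 0.7 [92, 124, 150, 168] 1046 (np.float64(125.6), np.float64(148.4)) [0.63  0.421 0.154]
top viewer_head 0.92 [234, 101, 284, 184] 1400 (np.float64(251.9), np.float64(147.9)) [0.642 0.072 0.154]
top filters 0.75 [211, 140, 269, 196] 1714 (np.float64(241.7), np.float64(171.4)) [0.575 0.098 0.154]
side magenta_tab 0.89 [192, 177, 276, 228] 1785 (np.float64(236.2), np.float64(199.8)) [0.567 0.106 0.154]
side yellow_tab 0.88 [190, 176, 271, 224] 1651 (np.float64(2
[... 183 characters left out ...]
4, 229] 1829 (np.float64(236.4), np.float64(199.9)) [0.567 0.106 0.154]
side white_tab 0.87 [191, 180, 276, 225] 1831 (np.float64(236.1), np.float64(199.7)) [0.568 0.106 0.154]
side amber_jar 0.74 [267, 159, 289, 202] 702 (np.float64(277.2), np.float64(180.5)) [ 0.543 -0.028  0.154]
side bead_tray 0.66 [170, 232, 210, 264] 797 (np.float64(189.4), np.float64(248.3)) [0.526 0.295 0.154]
side rod_pot 0.22 [190, 137, 272, 251] 5107 (np.float64(232.4), np.float64(203.7)) [0.563 0.124 0.154]
side viewer_head 0.56 [210, 145, 246, 207] 1183 (np.float64(230.4), np.float64(175.3)) [0.654 0.043 0.154]
side filters 0.94 [204, 178, 263, 218] 1344 (np.float64(235.6), np.float64(199.0)) [0.571 0.105 0.154]
```

Run:
```python
from h import *
from scipy.optimize import least_squares
R={'magenta':0,'yellow':72,'green':144,'blue':216,'white':288}
hue={'magenta':(150,176),'green':(50,85),'blue':(105,130)}
for c in ("top","side"):
    p=cv2.imread(f"pics/{c}0.png"); h=cv2.cvtColor(p,cv2.COLOR_BGR2HSV).astype(int)
    v,u=np.mgrid[:384,:512]; P=ray_at_z(c,np.c_[u.ravel(),v.ravel()],.154)[:,:2]
    ctr=np.array([.578,.096])
    for it in range(4):
        r=np.linalg.norm(P-ctr,axis=1).reshape(384,512); pts={}
        for k in R:
            m=(h[...,2]>215)&(h[...,1]<40) if k=='white' else (h[...,0]>=hue[k][0])&(h[...,0]<=hue[k][1])&(h[...,1]>130) if k in hue else None
            if m is None: continue
            m=m&(r>.082)&(r<.122)
            n,l,s,_=cv2.connectedComponentsWithStats(m.astype('uint8'))
            if n<2: continue
            j=1+np.argmax(s[1:,4]); pts[k]=(P[(l==j).ravel()].mean(0),s[j,4])
        f=lambda q:np.concatenate([q[:2]+.098*np.array([np.cos(q[2]+np.radians(R[k])),np.sin(q[2]+np.radians(R[k]))])-a for k,(a,_) in pts.items()])
        s=least_squares(f,[*ctr,-1.8]); ctr=s.x[:2]
    print(c,{k:(np.round(a,3).tolist(),int(n)) for k,(a,n) in pts.items()},np.round(s.x[:2],4),'magenta deg',np.degrees(s.x[2]),'res mm',np.round(s.fun*1e3,1))
# head/column direction from top: depth points of tube top (z~.249)
c='top';i=env.camera_info(c);d=np.load('top_d.npy');W=np.array(i["world_to_cam"]);K=np.array(i["camera_matrix"])
v,u=np.mgrid[:384,:512];Q=np.stack([(u-K[0,2])/K[0,0]*d,-(v-K[1,2])/K[1,1]*d,-d],-1).reshape(-1,3)
Q=(Q-W[:3,3])@W[:3,:3]
b=(abs(Q[:,0]-.63)<.12)&(abs(Q[:,1]-.07)<.12)
for lo,hi in((.24,.26),(.185,.2),(.26,.4)):
    q=Q[b&(Q[:,2]>lo)&(Q[:,2]<hi)]; print(lo,len(q),q.mean(0) if len(q) else '')
```

```text
top {'magenta': ([0.57, -0.004], 93), 'green': ([0.653, 0.163], 82), 'blue': ([0.54, 0.179], 86), 'white': ([0.488, 0.077], 73)} [0.5845 0.0929] magenta deg -98.534772718967 res mm [-0.2 -0.4  0.5  0.1 -0.4  0.6  0.1 -0.3]
side {'magenta': ([0.568, -0.003], 68), 'green': ([0.648, 0.163], 46), 'blue': ([0.536, 0.182], 65), 'white': ([0.476, 0.08], 9)} [0.5789 0.0946] magenta deg -98.89705860888314 res mm [-4.2  0.4 -0.1  0.6 -2.   0.   6.2 -1. ]
0.24 318 [0.63574043 0.06909167 0.24790755]
0.185 367 [0.63600713 0.06700029 0.19297621]
0.26 0
```

```bash
cat >> h.py <<'E'
from scipy.spatial.transform import Rotation as Ro
C=np.array([.5845,.093])
def go(phi,r,z,base=None):
    """tool-frame shift (mm) and spin (deg) to finger angle phi (deg), radius r, height z; tool x inward"""
    s=env.get_state() if base is None else base; w,x,y,zz=s["orientation"]; M=Ro.from_quat([x,y,zz,w]).as_matrix()
    a=np.radians(phi); t=np.array([*(C+r*np.array([np.cos(a),np.sin(a)])),z])
    xa=np.degrees(np.arctan2(M[1,0],M[0,0])); sp=-((phi+180-xa+180)%360-180)
    return (M.T@(t-s["tool_pos"])*1e3).round(1),round(sp,1),t.round(3)
E
python3 - <<'E'
from h import *
print(go(157,.102,.26)); print(np.round(env.camera_info("wrist")["tool_from_camera"],3).tolist())
E
```

```text
(array([ 501.8, -544.4,  -33.3]), np.float64(47.3), array([0.491, 0.133, 0.26 ]))
[[-0.001, 0.962, 0.274, 0.075], [1.0, 0.001, -0.0, 0.0], [-0.0, 0.274, -0.962, -0.16], [0.0, 0.0, 0.0, 1.0]]
```

Request:
arm_command --motion '[[[0,0,0,-0.05,0],[0,0.03,-0.033,-0.06,3],[0,0.066,-0.072,-0.06,6],[0,0.105,-0.114,-0.06,10],[0,0.144,-0.156,-0.06,14],[0,0.183,-0.198,-0.06,18],[0,0.222,-0.24,-0.06,22],[0,0.261,-0.283,-0.06,26],[0,0.3,-0.325,-0.06,30],[0,0.339,-0.368,-0.06,34],[0,0.378,-0.41,-0.06,38],[0,0.417,-0.452,-0.06,42],[0,0.456,-0.495,-0.06,45],[0,0.485,-0.526,-0.06,47],[0,0.502,-0.544,-0.06,47.3],[0,0.502,-0.544,-0.06,47.3],[0,0.502,-0.544,-0.06,47.3],[0,0.502,-0.544,-0.06,47.3]]]'

```text
clock: 3.0
tool_pos: [0.4909, 0.1336, 0.2865]
orientation: [-0.0, 0.98, -0.198, -0.0]
wrist_force: [0.5, 0.4, -0.8]
finger_gap: 0.009
grasp_force: 0.0
```

Run:
```python
from h import *
s=env.get_state(); p,d=env.read_camera("wrist"); cv2.imwrite("pics/w1.png",p); np.save("w1d.npy",d)
print(s["clock"],s["tool_pos"],s["orientation"],s["finger_gap"]); print(go(157,.102,.142))
i=env.camera_info("wrist"); T=np.array(i["tool_from_camera"]); w,x,y,z=s["orientation"]; M=Ro.from_quat([x,y,z,w]).as_matrix()
# predict pixels of known tab points
for n,a in (("white",189.5),("blue",117.5),("green",45.5),("magenta",-98.5)):
    a=np.radians(a); P=np.array([*(C+.098*np.array([np.cos(a),np.sin(a)])),.154])
    q=T[:3,:3].T@(M.T@(P-s["tool_pos"])-T[:3,3]); q=q*[1,-1,-1]; K=np.array(i["camera_matrix"]); print(n,(K@q/q[2])[:2].round())
```

```text
3.0 [0.49086344 0.13364793 0.28646946] [-1.18164975e-06  9.80134127e-01 -1.98335597e-01 -2.90072235e-04] 0.008502236094099598
(array([ -0.4,  -0.6, 144.5]), np.float64(-0.0), array([0.491, 0.133, 0.142]))
white [314. 163.]
blue [192. 155.]
green [151.  24.]
magenta [370.  39.]
```

View pics/w1.png

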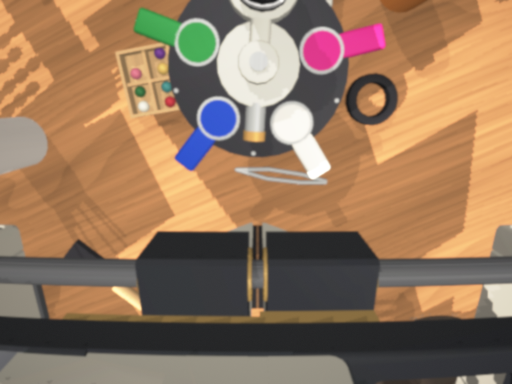

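Run:
```python
from h import *
d=np.load("w1d.npy"); i=env.camera_info("wrist"); K=np.array(i["camera_matrix"]); T=np.array(i["tool_from_camera"]); print(K.round(1).tolist(),i["D"])
for u,v in((258,228),(258,250),(150,240),(200,238),(200,260),(160,300),(250,290),(300,300),(360,240),(375,300),(60,270),(450,340)):
    z=d[v,u]; q=np.array([(u-K[0,2])/K[0,0]*z,-(v-K[1,2])/K[1,1]*z,-z]); print(u,v,round(float(z),3),(T[:3,:3]@q+T[:3,3]).round(3)*1e3)
```

```text
[[312.7, 0.0, 257.1], [0.0, 312.7, 190.8], [0.0, 0.0, 1.0]] [-0.06659981  0.          0.          0.          0.        ]
258 228 0.164 [11. -0. -7.]
258 250 0.14 [ 11.  -0. -32.]
150 240 0.483 [-131. -166.  285.]
200 238 0.089 [ 37. -17. -77.]
200 260 0.077 [ 37. -15. -90.]
160 300 0.08 [ 26. -26. -90.]
250 290 0.081 [ 28.  -3. -89.]
300 300 0.079 [ 26.  10. -91.]
360 240 0.087 [ 38.  28. -79.]
375 300 0.515 [-239.  193.  287.]
60 270 0.085 [ 31. -54. -84.]
450 340 0.064 [  28.   39. -106.]
```

Request:
arm_command --motion '[[[0,0,0,0.03,0],[0,0,0,0.06,0],[0,0,0,0.09,0],[0,0,0,0.115,0],[0,0,0,0.135,0],[0,0,0,0.144,0],[0,0,0,0.144,0],[0,0,0,0.144,0]]]'

```text
clock: 3.85
tool_pos: [0.4915, 0.1321, 0.1436]
orientation: [-0.0, 0.98, -0.2, 0.001]
wrist_force: [-0.0, -0.8, -0.2]
finger_gap: 0.003
grasp_force: 0.0
```

Run:
```python
from h import *
s=env.get_state(); print(s["clock"],s["tool_pos"],s["wrist_force"])
for f in range(160,245,4): print(f,*go(f,.102,.142,s)[:2])
```

```text
3.85 [0.49145303 0.13211554 0.14358885] [-0.00954897 -0.80989758 -0.18304324]
160 [-0.9  5.   1.6] -3.1
164 [-0.3 12.1  1.6] -7.1
168 [ 0.8 19.1  1.6] -11.1
172 [ 2.4 26.   1.6] -15.1
176 [ 4.5 32.9  1.6] -19.1
180 [ 7.1 39.5  1.6] -23.1
184 [10.1 45.9  1.6] -27.1
188 [13.6 52.2  1.6] -31.1
192 [17.5 58.1  1.6] -35.1
196 [21.7 63.8  1.6] -39.1
200 [26.4 69.2  1.6] -43.1
204 [31.5 74.2  1.6] -47.1
208 [36.8 78.9  1.6] -51.1
212 [42.5 83.1  1.6] -55.1
216 [48.5 87.   1.6] -59.1
220 [54.7 90.5  1.6] -63.1
224 [61.2 93.5  1.6] -67.1
228 [67.9 96.   1.6] -71.1
232 [74.7 98.1  1.6] -75.1
236 [81.6 99.7  1.6] -79.1
240 [ 88.6 100.8   1.6] -83.1
244 [ 95.7 101.4   1.6] -87.1
```

Request:
arm_command --motion '[[[0,-0.001,0.005,0.001,-3],[0,0,0.012,0.001,-7],[0,0.001,0.019,0.001,-11],[0,0.002,0.026,0.001,-15],[0,0.0045,0.033,0.001,-19],[0,0.007,0.0395,0.001,-23],[0,0.01,0.046,0.001,-27],[0,0.0135,0.052,0.001,-31],[0,0.0175,0.058,0.001,-35],[0,0.0215,0.064,0.001,-39],[0,0.0265,0.069,0.001,-43],[0,0.0315,0.074,0.001,-47],[0,0.037,0.079,0.001,-51],[0,0.0425,0.083,0.001,-55],[0,0.0485,0.087,0.001,-59],[0,0.0545,0.0905,0.001,-63],[0,0.061,0.0935,0.001,-67]]]'

```text
clock: 5.55
tool_pos: [0.5115, 0.0221, 0.1432]
orientation: [0.001, 0.927, 0.375, 0.001]
wrist_force: [0.7, -0.0, 0.1]
finger_gap: 0.01
grasp_force: 0.0
```

```bash
python3 - <<'E'
from h import *
s=env.get_state(); p,d=env.read_camera("wrist"); print(s["clock"],s["tool_pos"],s["wrist_force"])
t,_=env.read_camera("top")
cv2.imwrite("pics/a2.png",np.hstack([p,cv2.resize(t[110:230,170:340],None,fx=1.69,fy=3.2,interpolation=2)]))
for f in (228,232,236,240,244): print(f,*go(f,.102,.142,s)[:2])
E
python3 -c "
import cv2;p=cv2.imread('pics/a2.png');print(p.shape);cv2.imwrite('pics/a2.png',cv2.resize(p,(800,384)))"
```

```text
5.55 [0.51148889 0.02205036 0.14316633] [ 0.70597083 -0.01337065  0.11070555]
228 [0.  6.8 1.2] -3.9
232 [ 0.8 13.9  1.2] -7.9
236 [ 2.  20.9  1.2] -11.9
240 [ 3.7 27.8  1.2] -15.9
244 [ 5.9 34.6  1.2] -19.9
(384, 799, 3)
```

View pics/a2.png

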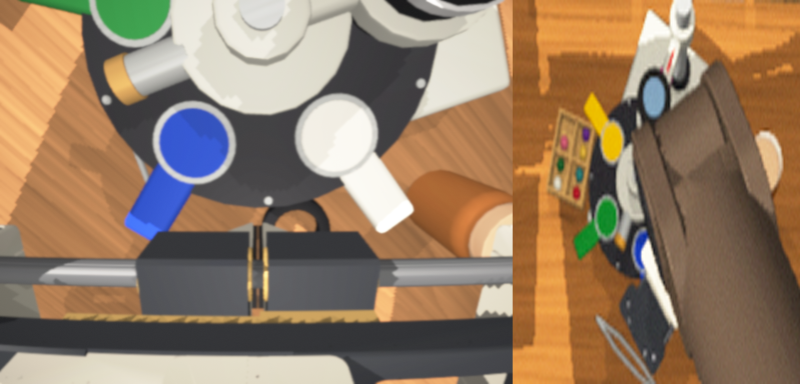

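The wrist view shows the turret already advanced. The white tab (about 385,195) has sprung ahead of the finger and blue (about 150,205) is behind it, with no contact. I'll lift straight up and back off.

Request:
arm_command --motion '[[[0,0,0,-0.02,0],[0,0,0,-0.05,0],[0,0,0,-0.09,0],[0,0,0,-0.13,0],[0,-0.02,0,-0.16,0],[0,-0.04,0.04,-0.16,0],[0,-0.06,0.08,-0.16,0],[0,-0.08,0.12,-0.16,0],[0,-0.1,0.16,-0.16,0],[0,-0.12,0.2,-0.16,0],[0,-0.14,0.24,-0.16,0],[0,-0.16,0.28,-0.16,0],[0,-0.18,0.32,-0.16,0],[0,-0.18,0.32,-0.16,0],[0,-0.18,0.32,-0.16,0]]]'

```text
clock: 7.15
tool_pos: [0.6032, -0.3332, 0.3018]
orientation: [-0.0, 0.928, 0.373, 0.0]
wrist_force: [-0.3, 0.9, 0.5]
finger_gap: 0.005
grasp_force: 0.0
```

Run:
```python
from h import *
s=env.get_state(); print(s["clock"],s["tool_pos"],s["wrist_force"],s["qd"].round(3) if hasattr(s["qd"],'round') else s["qd"])
t,_=env.read_camera("top"); sd,_=env.read_camera("side")
h=cv2.cvtColor(t,cv2.COLOR_BGR2HSV).astype(int); v,u=np.mgrid[:384,:512]; P=ray_at_z("top",np.c_[u.ravel(),v.ravel()],.154)[:,:2]-C
r=np.hypot(*P.T).reshape(384,512)
for k,lo,hi in (("green",50,85),("blue",105,130),("magenta",150,176),("yellow",22,32)):
    m=(h[...,0]>=lo)&(h[...,0]<=hi)&(h[...,1]>(190 if k=="yellow" else 130))&(h[...,2]>120)&(r>.084)&(r<.12)
    n,l,st,_=cv2.connectedComponentsWithStats(m.astype('uint8'))
    if n>1:
        q=P[(l==1+np.argmax(st[1:,4])).ravel()].mean(0); print(k,st[1:,4].max(),np.degrees(np.arctan2(q[1],q[0])).round(1),np.hypot(*q).round(3))
a=cv2.resize(t[90:230,170:350],(400,311)); b=cv2.resize(sd[130:270,150:330],(400,311)); cv2.imwrite("pics/f3.png",np.hstack([a,b]))
```

```text
7.15 [ 0.60317099 -0.33317512  0.30175377] [-0.30699727  0.90495701  0.46610344] [-0.022 -0.03  -0.037  0.032 -0.009 -0.004  0.005]
green 54 117.5 0.097
blue 80 -170.7 0.099
magenta 11 -30.2 0.106
yellow 78 45.6 0.098
```

View pics/f3.png

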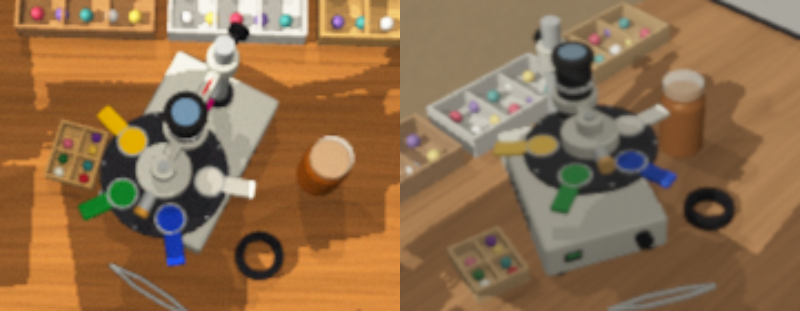

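The picture shows yellow, green, blue and white (tabs near 115,120; 95,208; 175,250; 240,188 in the left half) each one click on. Magenta sits under the tube, and the other things on the bench are where they were.

```bash
python3 -c "
from workcell import env; print(env.close_job())"
```

```text
the job is handed in; nothing more can be done
None
```

The turret was pushed one click anticlockwise by its white tab, so the magenta filter is now clicked in under the viewing tube; the hand is clear, nothing else looked moved in the last pictures, and the job is handed in.

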